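# Lock the specimen turntable

### The job

Lock the specimen turntable with your fingertips: push its upright red-topped pin round until the slot across the disc lines up with the brass locking bar (either way round), then push the bar by its yellow end plate through the slot, fully home. Only push: do not grip, lift or press hard on anything, leave the other things on the bench where they are, and finish clear of the turntable.

Things in the scene. Friction and masses are not known exactly. Their poses are not given: they have to be found in the camera images.
- index_table: Fixed base of the turntable: grey plate 104 mm (x) by 292 mm (y), 8 mm thick, y from -213 to +79 mm. Origin on the bench under the disc's axis, z up. The locking bar lies along its y axis and locks towards +y. Dark steel guide (y -62 to -48) and keeper (y 47 to 65) of the bar stand before and behind the disc, 39 mm wide, 37 mm high above the bench. Yaw -1.1 to -0.65 rad: the bar's tail points to the robot's near right.
- index_disc (a joint): Angle (rad) of the slotted disc about its upright axis, counterclockwise from above, relative to the base. At 0 and at pi (3.14) the slot lies along the bar; both serve. Otherwise the disc blocks the bar; the tapered nose finds the slot from up to about 0.1 rad off and centres the disc. Stops at -0.25 and 3.39. It stays where it is left; 2 to 3 N at the pin turn it.
- pin_top (a point): Centre of the top of the upright round pin with a red sleeve on the disc, by which the disc is pushed round: 12 mm across, standing 45 mm above the disc's top (its top 76 mm above the bench), 31 mm from the disc's axis. Seen from the axis it lies at angle index_disc counterclockwise from the base's x axis.
- disc_axis (a point): Point on the disc's axis, level with its top, 31 mm above the bench. The steel disc is 84 mm across; a slot 15 mm wide, 18 mm deep, with chamfered mouths, runs right across it through the centre.
- specimen_top (a point): Centre of the top of the black round specimen (a steel piece in its top) fixed on the disc's half opposite the pin: 30 mm across, 18 mm high, top 49 mm above the bench, 24.5 mm from the disc's axis. Turns with the disc.
- lock_bar (a joint): How far (m) the locking bar has been pushed towards the disc: near 0 drawn back, 0.125 fully home on its two black rubber buffers (they give 3 mm at 10 N), through the slot and in the keeper. The brass bar is 10 by 12 mm (15 to 27 mm above the bench); its nose meets the disc at about 0.02 if the slot is not in line. It slides with 2 to 3 N and stays where it is left.
- push_face (a point): Centre of the rear face (looking to the base's -y) of the yellow upright end plate on the bar's tail: 44 mm wide (x), 12 mm thick (y), 10 to 55 mm above the bench. This point is 32.5 mm above the bench, 205 mm from the disc's axis when lock_bar is 0, 80 mm when home. Push it towards the base's +y. A flat screw head 21 mm above the bench stands out 2 mm.
- carton_blue: Bystander: blue carton with an orange top, 70x52x89 mm, at the back; origin at the centre of its underside.
- tape_roll: Bystander: roll of tape lying flat, 70 mm across, 18 mm high, at the right; origin at the centre of its underside.
- oil_bottle: Bystander: squeeze bottle with a red spout, 48 mm across, 160 mm high, at the back; origin at the centre of its underside.
- test_block: Bystander: round steel test block, 64 mm across, 15 mm high, at the left front; origin at the centre of its underside.
- screwdriver: Bystander: red-handled screwdriver lying down, 174 mm long, at the back right; origin under its middle.
- loupe: Bystander: black folding magnifier lying flat, 50x36x18 mm, at the right front; origin at the centre of its underside.

How it is judged:
By the outcome, as a careful person would: the job done as asked, in the order asked, and still so for the second after the job is handed in, with the robot touching nothing.
It also fails if it takes over 58 s, if anything falls off the work surface, if the arm or the gripper's body presses on something with over 40 N, if the wrist force passes 120 N, or if a joint passes its speed limit or range.

### The arm

A 7-joint arm with a two-finger parallel gripper is mounted at the origin on a cart in front of the work surface, level with it; the furniture and walls round the work are solid. World frame = base frame: x ahead of the robot, y to its left, z up, the work surface at z = 0. Lengths are in m, angles in rad, forces in N, time in s.
With the tool pointing down it reaches from about 0.35 to 0.9 m from the base axis. Payload 7.2 kg.
Tool frame: the origin (TCP) lies between the finger pads; the fingertips stand 14 mm ahead of it and the grasp point (between the pads) lies 5 mm behind it; z points along the fingers, y is the direction in which the jaws open and shut (so a half turn about z gives the same grasp; the last joint's range is limited). The gripper opens to 88 mm and grips with 3 to 60 N. Pads are 20 mm wide; open, the fingers measure 115 mm over their backs; the gripper's body (75 mm by 178 mm) begins 61 mm behind the grasp point.
Start: joints at [-1.307, 0.411, -0.013, 1.596, 0.006, 1.134, -0.082], TCP at [0.204, 0.591, 0.237] pointing down, gripper open.
Joint ranges: [-2.95, 2.95], [-0.29, 1.99], [-1.47, 1.44], [0.14, 2.54], [-1.03, 4.17], [0.13, 1.85], [-2.86, 2.86]. Speed limits (rad/s): [2.39, 2.39, 3.01, 3.01, 3.14, 3.14, 3.14].

### API

Orientations are given as a rotation vector (axis times angle).
In Python, from rig import r gives the robot as it stands.
- The arm moves only by the tool move_arm, never from a script. Its arguments are lists of equal length, an entry for each row: "rot": the turn, a rotation vector about the tool's x, y, z in degrees, a list of three; "xyz": the shift along the tool's x, y, z in m, a list of three; "jaw": the finger opening in m, from 0 to 0.0878. In form: {"rot": [[wx, wy, wz], ...], "xyz": [[dx, dy, dz], ...], "jaw": [jaw, ...]}. A call has 1 to 20 rows; each row is the pose to reach, as a shift and turn from the pose commanded when the call began, along the tool's axes at that moment; what a row does not reach only later rows make up. A row lasts 1/8 s, in which the tool goes at most 62.5 mm and 10.7 degrees, less where a joint would pass 70% of its speed; a pose out of reach is approached as far as the arm can. A call with a gripper value outside its range is refused whole. The fingers move at their own pace and stop on an object; "newtons" is the grip in N (left out, the last holds). Time passes only in rows, so rows that repeat a pose let the fingers close. It gives the time, the measured TCP pose, the force and the opening at its end, in the units of the state.
- r.observe(): the state, without advancing time (a new reading comes with each control period).
- r.snapshot(name): name is "scene" or "side" or "wrist"; returns the picture (400x640x3 uint8, red, green, blue); there is no depth.
- r.camera_params(name): a dict with "K" (3x3 intrinsics, pixels), "k1" (the pictures are not rectified: a ray, as slopes to the right and down, at radius r is drawn at 1 + k1 r^2 times it, then the intrinsics apply), "camera_from_world" (4x4, takes a point from world to camera coordinates); the wrist camera has in their place "T_tool_cam" (4x4, takes a point from camera to tool coordinates, whose origin is the TCP and whose axes are the flange's). Camera axes: x right, y down, z forward; pixel columns grow to the right and rows downward; lengths in m; the calibration is good to about 2 mm. A picture is of the moment at which its call begins: read the wrist's pose just before it. camera_params takes no time and is no camera call.
- r.close_job(): hands the job in, once; it reports no verdict.
The state is a dict: "clock": time; "q": joint angles; "qd": joint speeds; "joint_efforts": joint torques, N m; "eef_pos": TCP position; "tcp_rot": TCP orientation; "ft_force": force on the tool from outside, world axes, zero at the start; "wrist_torque": the same for the moment, N m; "finger_gap": opening from 0.0 (shut) to 1.0 (fully open).
Only numpy, scipy, OpenCV 4.12 (cv2) and the standard library are available. Lean on these libraries where they do the work, as an engineer would, in place of code of your own. Each camera call takes 0.05 s, during which the arm holds its last target.

## Working session

There is one attempt and no reset: what is moved stays moved. The work goes in short steps, Python scripts to look and compute and a tool call to move; the robot and the scene stay as the last step left them, time stands still between calls to the robot, and variables do not carry over. Pictures are saved under pics/ and viewed, and the job is handed in when it is done.

Besides the shell and the picture viewer there is one more tool, called after "Emit:" as a command line: name --argument value ..., lists and objects as JSON in quotes. move_arm: Moves the arm, as the interface text tells. Its arguments: {"type":"object","properties":{"rot":{"type":"array","items":{"type":"array","items":{"type":"number"}}},"xyz":{"type":"array","items":{"type":"array","items":{"type":"number"}}},"jaw":{"type":"array","items":{"type":"number"}},"newtons":{"type":"number"}},"required":["rot","xyz","jaw"]}

```bash
ls; mkdir -p pics; python3 - <<'E'
from rig import r
import cv2,numpy as np
o=r.observe();print(o)
for n in("scene","side","wrist"):
    p=r.camera_params(n);print(n,p)
for n in("scene","side"):
    cv2.imwrite(f"pics/{n}0.png",r.snapshot(n)[:,:,::-1])
E
```

```text
pics
{'clock': 0.0, 'q': array([-1.30717896,  0.41191814, -0.01273394,  1.59703244,  0.00561525,
        1.13431668, -0.08222369]), 'qd': array([-0.00160152, -0.0004311 ,  0.00055677,  0.00073657, -0.00246403,
        0.00178069, -0.00011291]), 'joint_efforts': array([-3.45779426e-05, -5.87958562e+01,  6.42090049e-01, -2.91075307e+01,
       -5.37365803e-02,  1.79841049e-02,  1.11358324e-04]), 'eef_pos': array([0.20347335, 0.59043528, 0.23580235]), 'tcp_rot': array([-5.18762171e-01, -3.09831247e+00,  2.56330780e-03]), 'ft_force': array([-0.32122609,  0.3295615 ,  0.04396773]), 'wrist_torque': array([0.05397557, 0.01449108, 0.04020915]), 'finger_gap': 0.9965998334860745}
scene {'K': array([[374.18536695,   0.        , 322.2407874 ],
       [  0.        , 374.18536695, 201.30566113],
       [  0.        ,   0.        ,   1.        ]]), 'k1': -0.08290767472501284, 'camera_from_world': array([[ 0.69884124, -0.71526799,  0.00355409, -0.50563219],
       [-0.26976918, -0.26816908, -0.92482968,  0.21350437],
       [ 0.66245416,  0.64535033, -0.38036487,  0.5729055 ],
       [ 0.        ,  
[... 354 characters left out ...]
.47928032, -0.36569333],
       [-0.30111324,  0.37297521, -0.87762196,  1.39272707],
       [ 0.        ,  0.        ,  0.        ,  1.        ]])}
wrist {'K': array([[345.26784228,   0.        , 317.88813344],
       [  0.        , 345.26784228, 200.68733202],
       [  0.        ,   0.        ,   1.        ]]), 'k1': -0.017707418174768848, 'T_tool_cam': array([[ 1.17876597e-03, -9.51579797e-01, -3.07399579e-01,
         8.61206235e-02],
       [ 9.99998978e-01,  1.37040023e-03, -4.07549077e-04,
         2.20676309e-04],
       [ 8.09075923e-04, -3.07398785e-01,  9.51580439e-01,
        -1.48037784e-01],
       [ 0.00000000e+00,  0.00000000e+00,  0.00000000e+00,
         1.00000000e+00]])}
```

View pics/scene0.png

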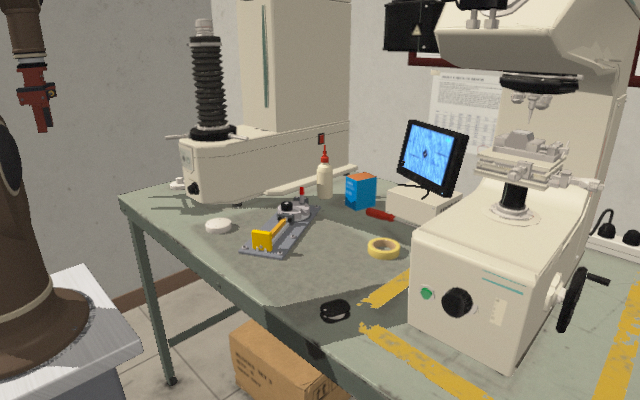

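View pics/side0.png

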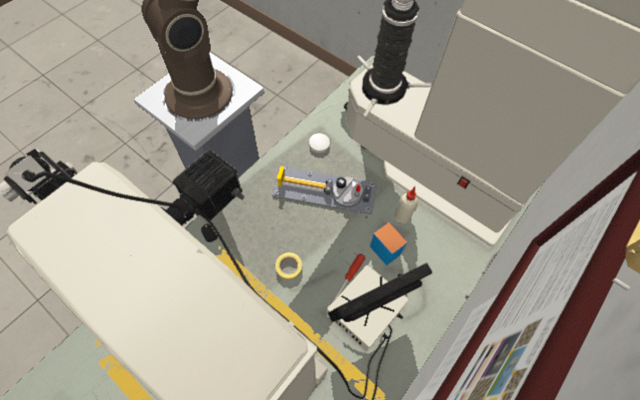

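The scene view shows the turntable at about (285,225), with the yellow plate near (262,240) and the red pin near (302,190). In the side view the turntable runs from (280,178) to (360,192). I'll enlarge both.

```bash
python3 - <<'E'
import cv2
a=cv2.imread("pics/scene0.png")[170:265,225:335];cv2.imwrite("pics/scene0c.png",cv2.resize(a,None,fx=6,fy=6,interpolation=cv2.INTER_CUBIC))
a=cv2.imread("pics/side0.png")[155:220,265:385];cv2.imwrite("pics/side0c.png",cv2.resize(a,None,fx=6,fy=6,interpolation=cv2.INTER_CUBIC))
E
```

```text
(no output)
```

View pics/scene0c.png

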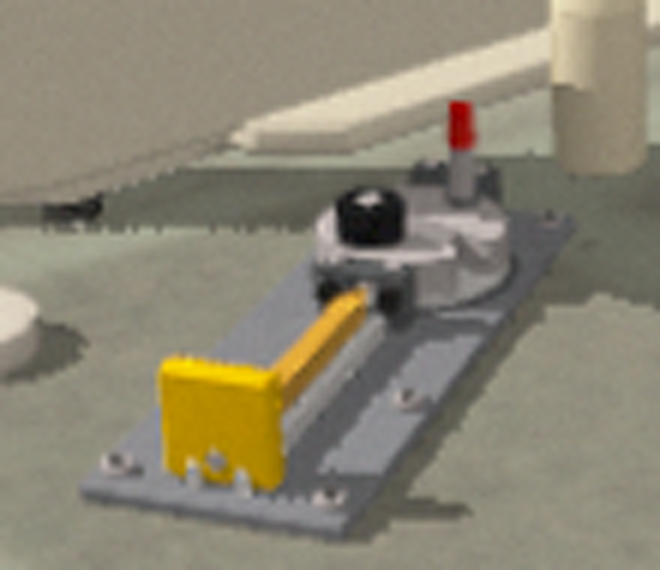

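View pics/side0c.png

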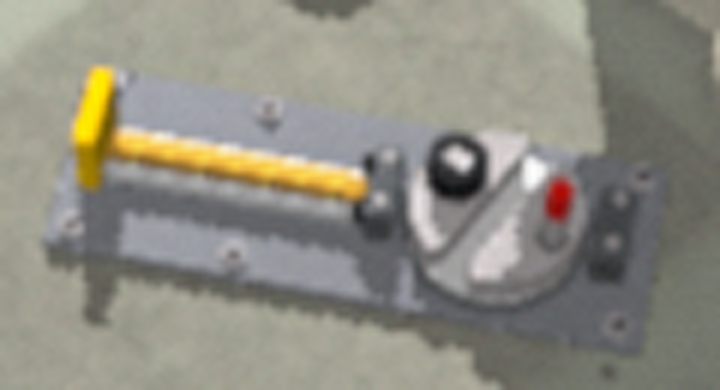

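```bash
cat > h.py <<'E'
import numpy as np,cv2
from rig import r
from scipy.spatial.transform import Rotation as R
def projc(p,T,P):
    c=(T[:3,:3]@np.atleast_2d(P).T).T+T[:3,3]
    a=c[:,:2]/c[:,2:]; a=a*(1+p["k1"]*(a**2).sum(1,keepdims=True))
    return a@p["K"][:2,:2].T+p["K"][:2,2]
def T_wrist(pos,rv):
    p=r.camera_params("wrist");T=np.eye(4);T[:3,:3]=R.from_rotvec(rv).as_matrix();T[:3,3]=pos
    return np.linalg.inv(T@p["T_tool_cam"])
def model(v):
    # bx,by,yaw,ang,bar -> dict of points
    bx,by,yaw,a,s=v
    def w(x,y,z): 
        c,sn=np.cos(yaw),np.sin(yaw); return np.array([bx+c*x-sn*y,by+sn*x+c*y,z])
    d=dict(pin=w(.031*np.cos(a),.031*np.sin(a),.076),spec=w(-.0245*np.cos(a),-.0245*np.sin(a),.049),
     cmm=w(-.052,-.213,.008),cpm=w(.052,-.213,.008),cpp=w(.052,.079,.008),cmp=w(-.052,.079,.008),
     axis=w(0,0,.031),face=w(0,-.205+s,.0325),
     ytl=w(-.022,-.205+s,.055),ytr=w(.022,-.205+s,.055),ybl=w(-.022,-.205+s,.01),ybr=w(.022,-.205+s,.01))
    return d
E
cat > fit0.py <<'E'
from h import *
from scipy.optimize import least_squares
c=lambda x,y,ox,oy:((x+.5)/6-.5+ox,(y+.5)/6-.5+oy)
sc=lambda x,y:c(x,y,225,170); sd=lambda x,y:c(x,y,265,155)
obs=[("scene","pin",sc(461,105)),("scene","spec",sc(371,197)),("scene","cmm",sc(82,490)),("scene","cpm",sc(342,533)),("scene","cpp",sc(573,222)),
("scene","ytl",sc(163,366)),("scene","ytr",sc(278,378)),("scene","ybr",sc(277,488)),
("side","pin",sd(562,188)),("side","spec",sd(457,157)),("side","cpm",sd(45,245)),("side","cpp",sd(640,352)),("side","cmp",sd(660,165))]
P={n:r.camera_params(n) for n in("scene","side")}
def res(v):
    m=model(v);return np.concatenate([projc(P[n],P[n]["camera_from_world"],m[k])[0]-uv for n,k,uv in obs])
for a0 in(0.5,2):
    s=least_squares(res,[.55,.05,-.9,a0,0.0],x_scale=[.1,.1,.3,.5,.02],loss="soft_l1")
    print(s.x.round(4),s.cost)
for o,e in zip(obs,res(s.x).reshape(-1,2)):print(o[0],o[1],e.round(1))
for k,p in model(s.x).items():print(k,p.round(3))
E
python3 fit0.py
```

```text
[ 0.622   0.0084 -1.072   1.1333  0.0086] 3.5032399425371414
[ 0.622   0.0084 -1.072   1.1333  0.0086] 3.5032399425363114
scene pin [-0.7  0.6]
scene spec [-0.5  0.9]
scene cmm [-0.8 -0.2]
scene cpm [ 0.4 -0.4]
scene cpp [ 0.2 -0.7]
scene ytl [-0.  -0.4]
scene ytr [-0.2  0.3]
scene ybr [1.  0.5]
side pin [-0.1  0.3]
side spec [0.  0.3]
side cpm [-0.9 -0.1]
side cpp [ 0.2 -0.1]
side cmp [1.5 0.3]
pin [0.653 0.01  0.076]
spec [0.598 0.007 0.049]
cmm [ 0.41  -0.048  0.008]
cpm [ 0.46  -0.139  0.008]
cpp [0.716 0.001 0.008]
cmp [0.666 0.092 0.008]
axis [0.622 0.008 0.031]
face [ 0.449 -0.086  0.032]
ytl [ 0.439 -0.066  0.055]
ytr [ 0.46  -0.105  0.055]
ybl [ 0.439 -0.066  0.01 ]
ybr [ 0.46  -0.105  0.01 ]
```

The two-view fit is consistent, with residuals of about 1 px. The disc angle is about 1.13, yaw -1.07, bar at about 0.009. I'll push the pin clockwise to 0, after checking bystander clearance and planning a wrist look.

```bash
cat >> h.py <<'E'
def ray(n,uv,z,T=None):
    p=r.camera_params(n);T=p["camera_from_world"] if T is None else T
    K=p["K"];a=np.linalg.inv(K)@np.array([*uv,1.]);d=a[:2].copy()
    for _ in range(20): d=a[:2]/(1+p["k1"]*(d@d))
    W=np.linalg.inv(T);dr=W[:3,:3]@np.array([*d,1]);o=W[:3,3];return o+dr*(z-o[2])/dr[2]
def rel(tgt,yawx):
    """target TCP, tool-x heading deg, tool straight down -> rot,xyz relative to now"""
    o=r.observe();R0=R.from_rotvec(o["tcp_rot"]);a=np.radians(yawx)
    x=[np.cos(a),np.sin(a),0];z=[0,0,-1];y=np.cross(z,x)
    Rt=R.from_matrix(np.column_stack([x,y,z]))
    return np.degrees((R0.inv()*Rt).as_rotvec()).round(1),R0.inv().apply(np.array(tgt)-o["eef_pos"]).round(4)
E
python3 - <<'E'
from h import *
print("bottle tip",ray("side",(411,188),.155),"base",ray("side",(402,219),0),ray("scene",(325,197),0))
print("carton",ray("side",(389,238),.089))
print("testblock",ray("side",(320,140),.015),"tape",ray("side",(289,265),.018))
# view pose
print(rel([.58,-.0,.30],61))
E
```

```text
bottle tip [0.78001668 0.04933171 0.155     ] base [0.79186364 0.04521691 0.        ] [0.78826019 0.05161099 0.        ]
carton [ 0.80788766 -0.06822333  0.089     ]
testblock [0.44513131 0.10072011 0.015     ] tape [ 0.64217379 -0.26731226  0.018     ]
(array([ -0.1,   0.1, 100. ]), array([-0.5483, -0.4358, -0.0634]))
```

```bash
python3 - <<'E'
from h import *
for n,uv in(("side",(350,115)),("side",(362,75)),("side",(497,240)),("scene",(185,205)),("side",(385,90))):print(n,uv,ray(n,uv,0).round(3),ray(n,uv,.12).round(3))
print(rel([.56,0,.25],151))
E
```

```text
side (350, 115) [0.449 0.251 0.   ] [0.503 0.164 0.12 ]
side (362, 75) [0.372 0.421 0.   ] [0.435 0.314 0.12 ]
side (497, 240) [1.03  0.161 0.   ] [1.018 0.084 0.12 ]
scene (185, 205) [0.459 0.295 0.   ] [0.336 0.016 0.12 ]
side (385, 90) [0.473 0.415 0.   ] [0.525 0.309 0.12 ]
(array([-0.1,  0. , 10. ]), array([-0.5294, -0.4422, -0.0134]))
```

```bash
python3 - <<'E'
from h import *
for t in([.23,.42,.29],[.35,.21,.29],[.56,0,.25]):print(rel(t,151))
E
```

```text
(array([-0.1,  0. , 10. ]), array([-0.0806, -0.1527, -0.0538]))
(array([-0.1,  0. , 10. ]), array([-0.2625, -0.3121, -0.0536]))
(array([-0.1,  0. , 10. ]), array([-0.5294, -0.4422, -0.0134]))
```

Emit:
move_arm --rot '[[0,0,2],[0,0,4],[0,0,6],[0,0,8],[0,0,10],[0,0,10],[0,0,10],[0,0,10],[0,0,10],[0,0,10],[0,0,10],[0,0,10],[0,0,10],[0,0,10],[0,0,10],[0,0,10]]' --xyz '[[-0.02,-0.04,-0.03],[-0.05,-0.095,-0.05],[-0.08,-0.15,-0.054],[-0.12,-0.19,-0.054],[-0.165,-0.23,-0.054],[-0.21,-0.27,-0.054],[-0.26,-0.31,-0.054],[-0.31,-0.335,-0.05],[-0.365,-0.36,-0.04],[-0.42,-0.39,-0.03],[-0.475,-0.415,-0.02],[-0.51,-0.435,-0.013],[-0.53,-0.442,-0.013],[-0.53,-0.442,-0.013],[-0.53,-0.442,-0.013],[-0.53,-0.442,-0.013]]' --jaw '[0,0,0,0,0,0,0,0,0,0,0,0,0,0,0,0]' --newtons 10

```text
clock: 2.1
eef_pos: [0.5601, 0.0015, 0.2498]
tcp_rot: [-0.785, -3.042, -0.001]
ft_force: [-0.5, 0.2, -0.3]
finger_gap: 0.008
```

```bash
cat > look.py <<'E'
from h import *
import sys,pickle
o=r.observe();im=r.snapshot("wrist")
n=sys.argv[1];cv2.imwrite(f"pics/{n}.png",im[:,:,::-1]);pickle.dump((o["eef_pos"],o["tcp_rot"]),open(f"pics/{n}.pkl","wb"))
print(o["clock"],o["eef_pos"],o["tcp_rot"],o["ft_force"],o["finger_gap"],o["q"].round(2))
E
python3 look.py w1
```

```text
2.1 [0.56013082 0.00145409 0.24975617] [-7.84537279e-01 -3.04176666e+00 -1.09983008e-03] [-0.51900622  0.17225925 -0.28398459] 0.007984531754724545 [-0.52  0.31  0.55  1.77 -0.18  1.11  1.15]
```

View pics/w1.png

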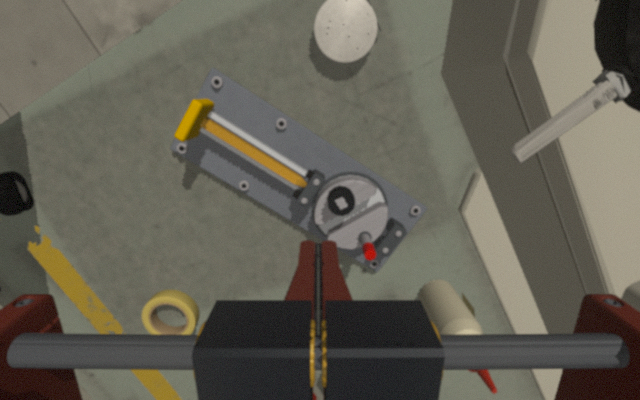

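The wrist view shows the whole turntable: yellow plate (195,118), axis about (350,212), specimen (341,201), pin top (370,252). An enlarged crop will give finer positions.

```bash
python3 - <<'E'
import cv2
a=cv2.imread("pics/w1.png")
cv2.imwrite("pics/w1a.png",cv2.resize(a[160:280,290:430],None,fx=5,fy=5,interpolation=cv2.INTER_CUBIC))
cv2.imwrite("pics/w1b.png",cv2.resize(a[60:170,160:300],None,fx=5,fy=5,interpolation=cv2.INTER_CUBIC))
E
```

```text
(no output)
```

View pics/w1a.png

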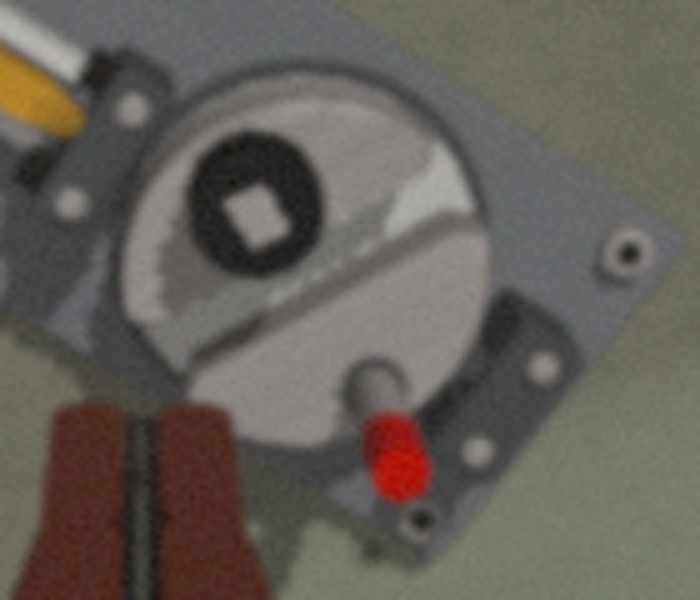

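View pics/w1b.png

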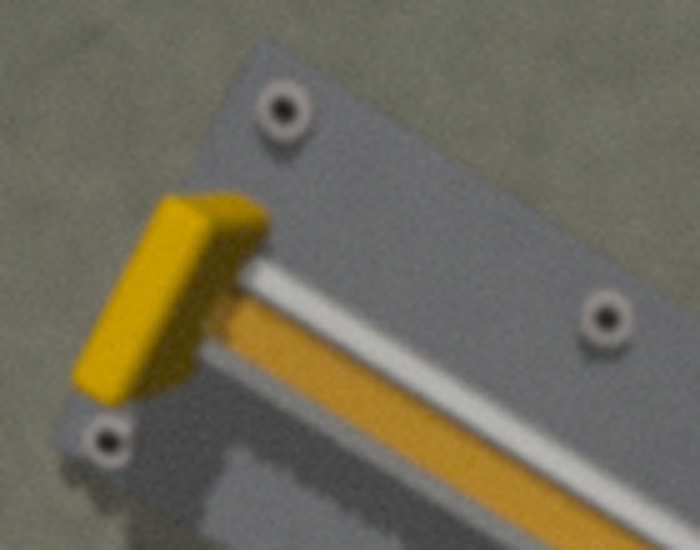

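```bash
cat > fitw.py <<'E'
from h import *
import pickle
from scipy.optimize import least_squares
def fit(name,obs,v0,fixed=None):
    pos,rv=pickle.load(open(f"pics/{name}.pkl","rb"));p=r.camera_params("wrist");T=T_wrist(pos,rv)
    def full(v): return v if fixed is None else [*fixed,*v]
    def res(v):
        m=model(full(v));return np.concatenate([projc(p,T,m[k])[0]-uv for k,uv in obs])
    s=least_squares(res,v0,loss="soft_l1",x_scale=np.where(np.abs(v0)>.3,.3,.05))
    for (k,_),e in zip(obs,res(s.x).reshape(-1,2)):print(k,e.round(1),end="; ")
    print();return full(s.x)
def crop(ox,oy,f): return lambda x,y:((x+.5)/f-.5+ox,(y+.5)/f-.5+oy)
E
python3 - <<'E'
from fitw import *
a=crop(290,160,5);b=crop(160,60,5)
obs=[("pin",a(403,472)),("spec",a(256,205)),("axis",a(306,258)),("cmp",a(685,238)),("cpp",a(428,572)),("cmm",b(262,40)),("cpm",b(58,440)),("ytl",b(167,196)),("ytr",b(73,384))]
v=np.array(fit("w1",obs,np.array([.622,.008,-1.07,1.13,.0086])));print(v.round(4))
m=model(v)
for k in("pin","spec","axis","face"):print(k,m[k].round(4))
ax=m["axis"];yaw=v[2]
mid=yaw+v[3]/2
u=np.array([np.cos(mid),np.sin(mid),0]);n=np.array([u[1],-u[0],0])  # push dir cw
print("mid deg",np.degrees(mid),"headx",np.degrees(mid)+180)
h=31*np.sin(v[3]/2)/1000
g=.006+.0135
for nm,off in(("start+18",-h-g-.018),("contact",-h-g),("end",h-g)):
    t=ax+u*.0285+n*off;t[2]=.067;print(nm,t.round(4),rel(t,np.degrees(mid)+180))
E
```

```text
pin [-0.3 -0.1]; spec [0.1 1.7]; axis [0.1 3.6]; cmp [1.6 0.5]; cpp [ 1.8 -1.5]; cmm [-0.8 -2.2]; cpm [-2.8  0.1]; ytl [ 0.8 -0.8]; ytr [-0.6  0.5]; 
[ 0.6212  0.0105 -1.0803  1.1291  0.0047]
pin [0.6521 0.012  0.076 ]
spec [0.5967 0.0093 0.049 ]
axis [0.6212 0.0105 0.031 ]
face [ 0.4445 -0.0839  0.0325]
mid deg -29.549812729894242 headx 150.45018727010574
start+18 [0.6726 0.0435 0.067 ] (array([ 0. , -0. ,  0.6]), array([-0.0781,  0.091 ,  0.1829]))
contact [0.6638 0.0278 0.067 ] (array([ 0. , -0. ,  0.6]), array([-0.0779,  0.073 ,  0.1829]))
end [ 0.6474 -0.0011  0.067 ] (array([ 0. , -0. ,  0.6]), array([-0.0775,  0.0399,  0.1829]))
```

```bash
python3 - <<'E'
from h import *
import pickle
T=T_wrist(*pickle.load(open("pics/w1.pkl","rb")))
for uv in((462,210),(535,372),(445,75),(515,155),(430,290)):print(uv,[ray("wrist",uv,z,T).round(3)[:2] for z in(0,.05,.12)])
E
```

```text
(462, 210) [array([0.693, 0.13 ]), array([0.667, 0.119]), array([0.63 , 0.104])]
(535, 372) [array([0.981, 0.132]), array([0.918, 0.121]), array([0.831, 0.105])]
(445, 75) [array([0.538, 0.172]), array([0.531, 0.155]), array([0.522, 0.133])]
(515, 155) [array([0.659, 0.21 ]), array([0.637, 0.189]), array([0.607, 0.159])]
(430, 290) [array([0.778, 0.051]), array([0.741, 0.05 ]), array([0.689, 0.049])]
```

```bash
python3 - <<'E'
from h import *
import pickle
from scipy.optimize import least_squares
T=T_wrist(*pickle.load(open("pics/w1.pkl","rb")))
C={"wrist":(r.camera_params("wrist"),T)}
for n in("scene","side"):C[n]=(r.camera_params(n),r.camera_params(n)["camera_from_world"])
def tri(o):
    s=least_squares(lambda p:np.concatenate([projc(*C[n],p)[0]-uv for n,uv in o]),[.6,.2,.1]);print(s.x.round(3),s.fun.round(1))
tri([("side",(369,119)),("wrist",(518,157))])
tri([("side",(494,240)),("scene",(357,167))])
p,Tc=C["scene"]
for z in(0,.1,.15,.2,.25):print(z,projc(p,Tc,[.459,.295,z]).round(0),projc(p,Tc,[.5,.2,z]).round(0))
a=cv2.imread("pics/scene0.png")[100:220,150:370];cv2.imwrite("pics/s0m.png",cv2.resize(a,None,fx=3.5,fy=3.5,interpolation=cv2.INTER_CUBIC))
E
```

```text
[0.58  0.133 0.186] [-1.   0.8  0.3  0. ]
[1.023 0.131 0.03 ] [-0.3  1.8 -2.1 -1.2]
0 [[185. 205.]] [[215. 210.]]
0.1 [[180. 172.]] [[211. 176.]]
0.15 [[178. 155.]] [[209. 158.]]
0.2 [[175. 137.]] [[207. 139.]]
0.25 [[173. 118.]] [[205. 120.]]
```

View pics/s0m.png

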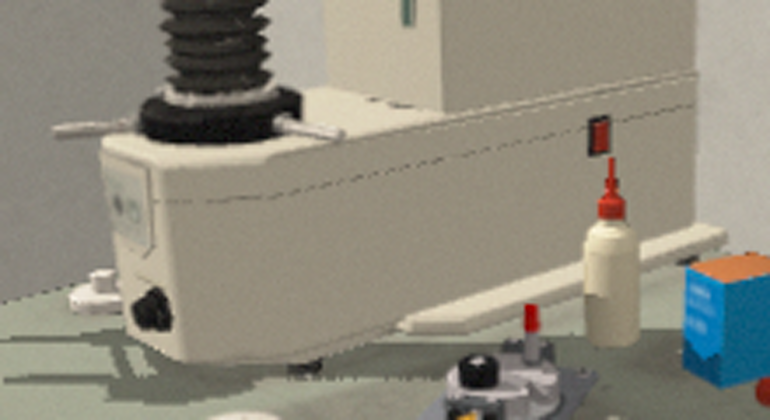

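The microscope handle tip at (0.58, 0.13, 0.19) would come close to the wrist camera at this heading, so I'll use heading about 60°. The gripper's x side then pushes, and the same family of headings suits the bar.

```bash
python3 - <<'E'
from h import *
ax=np.array([.6214,.0097,0]);mid=np.radians(-29.5);u=np.array([np.cos(mid),np.sin(mid),0]);n=np.array([u[1],-u[0],0]);h=.0166
for nm,off,z in(("above",-h-.016-.02,.16),("start+20",-h-.016-.02,.067)):
    t=ax+u*.0285+n*off;t[2]=z;print(nm,t.round(4),rel(t,60.5))
E
```

```text
above [0.6721 0.0414 0.16  ] (array([ 0. , -0. , 90.6]), array([-0.0786,  0.0891,  0.0899]))
start+20 [0.6721 0.0414 0.067 ] (array([ 0. , -0. , 90.6]), array([-0.0786,  0.089 ,  0.1829]))
```

Emit:
move_arm --rot '[[0,0,9],[0,0,18],[0,0,27],[0,0,36],[0,0,45],[0,0,54],[0,0,63],[0,0,72],[0,0,81],[0,0,90.5],[0,0,90.5],[0,0,90.5],[0,0,90.5],[0,0,90.5]]' --xyz '[[-0.008,0.009,0],[-0.016,0.018,0],[-0.024,0.027,0],[-0.032,0.036,0],[-0.04,0.045,0],[-0.048,0.054,0],[-0.056,0.063,0.015],[-0.064,0.072,0.03],[-0.072,0.081,0.045],[-0.079,0.089,0.06],[-0.079,0.089,0.075],[-0.079,0.089,0.09],[-0.079,0.089,0.09],[-0.079,0.089,0.09]]' --jaw '[0,0,0,0,0,0,0,0,0,0,0,0,0,0]'

```text
clock: 3.9
eef_pos: [0.6731, 0.0396, 0.1603]
tcp_rot: [2.713, 1.583, 0.001]
ft_force: [0.6, 0.8, -0.2]
finger_gap: 0.009
```

```bash
python3 look.py w2; python3 - <<'E'
from h import *
cv2.imwrite("pics/side2.png",r.snapshot("side")[:,:,::-1])
cv2.imwrite("pics/scene2.png",cv2.resize(r.snapshot("scene")[120:280,200:420,::-1],None,fx=3.5,fy=3.5,interpolation=cv2.INTER_CUBIC))
E
```

```text
3.9 [0.67307476 0.03962668 0.1603198 ] [2.71342153e+00 1.58321698e+00 1.30962844e-03] [ 0.57211931  0.81120275 -0.22366768] 0.008877143329377342 [-0.65  0.68  0.82  1.59 -0.54  1.11 -0.21]
```

View pics/w2.png

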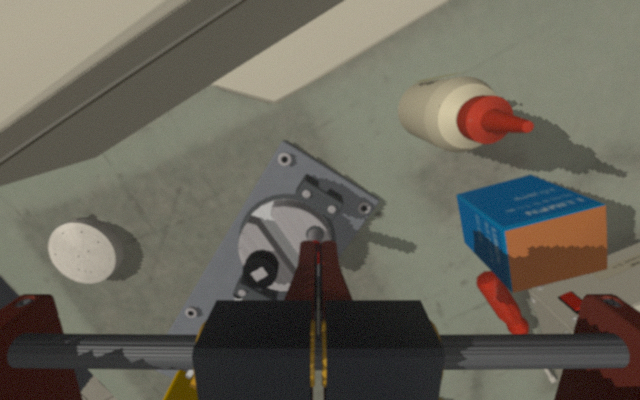

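View pics/scene2.png

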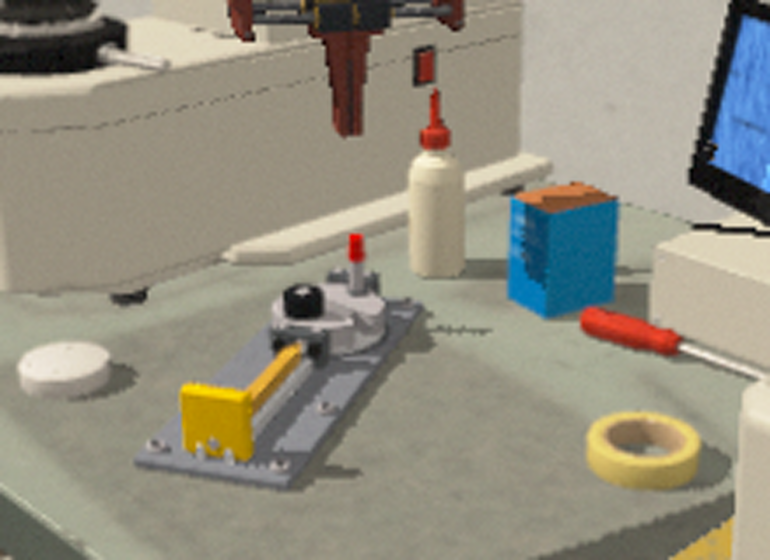

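The wrist view shows the pin just behind the fingertips at (313,235) and the bottle well off at (470,115). I'll descend part way with the tip above the pin top, then check from the side.

Emit:
move_arm --rot '[[0,0,0],[0,0,0],[0,0,0],[0,0,0]]' --xyz '[[0,0,0.03],[0.001,0,0.06],[0.001,0,0.06],[0.001,0,0.06]]' --jaw '[0,0,0,0]'

```text
clock: 4.55
eef_pos: [0.6741, 0.0404, 0.101]
tcp_rot: [2.713, 1.582, 0.002]
ft_force: [0.3, -0.5, 0.4]
finger_gap: 0.006
```

```bash
python3 - <<'E'
from h import *
a=r.snapshot("side")[150:230,260:420,::-1]
b=r.snapshot("scene")[150:230,240:400,::-1]
cv2.imwrite("pics/s3.png",cv2.resize(np.vstack([a,b]),None,fx=3.75,fy=3.75,interpolation=cv2.INTER_CUBIC))
E
```

```text
(no output)
```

View pics/s3.png

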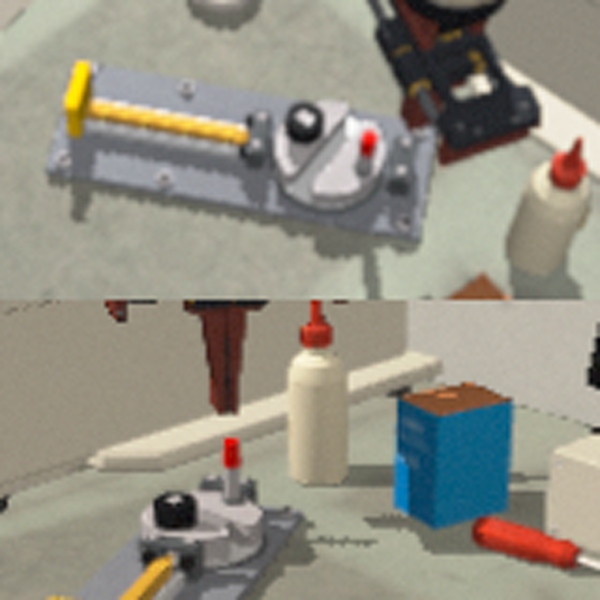

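Side view: the gripper is clear, with the bottle about 5 cm off and the pin directly ahead of the push. I'll descend and push most of the way.

Emit:
move_arm --rot '[[0,0,0],[0,0,0],[0,0,0],[0,0,0],[0,0,0],[0,0,0],[0,0,0],[0,0,0],[0,0,0],[0,0,0],[0,0,0],[0,0,0],[0,0,0],[0,0,0]]' --xyz '[[0,0,0.015],[0,0,0.034],[0,0,0.034],[-0.008,0,0.034],[-0.014,0,0.034],[-0.018,0,0.034],[-0.021,0,0.034],[-0.024,0,0.034],[-0.027,0,0.034],[-0.03,0,0.034],[-0.033,0,0.034],[-0.036,0,0.034],[-0.036,0,0.034],[-0.036,0,0.034]]' --jaw '[0,0,0,0,0,0,0,0,0,0,0,0,0,0]'

```text
clock: 6.4
eef_pos: [0.656, 0.0098, 0.066]
tcp_rot: [-2.714, -1.583, -0.001]
ft_force: [1.6, 0.7, 1.6]
finger_gap: 0.001
```

```bash
python3 look.py w4; python3 - <<'E'
from h import *
a=r.snapshot("side")[150:230,260:420,::-1]
b=r.snapshot("scene")[150:230,240:400,::-1]
cv2.imwrite("pics/s4.png",cv2.resize(np.vstack([a,b]),None,fx=3.75,fy=3.75,interpolation=cv2.INTER_CUBIC))
E
```

```text
6.4 [0.65604199 0.00981428 0.06600109] [-2.71356102e+00 -1.58278829e+00 -1.30854959e-03] [1.5862777  0.67462505 1.62588674] 0.0005138447265842152 [-0.57  0.76  0.75  1.7  -0.62  0.93 -0.09]
```

View pics/s4.png

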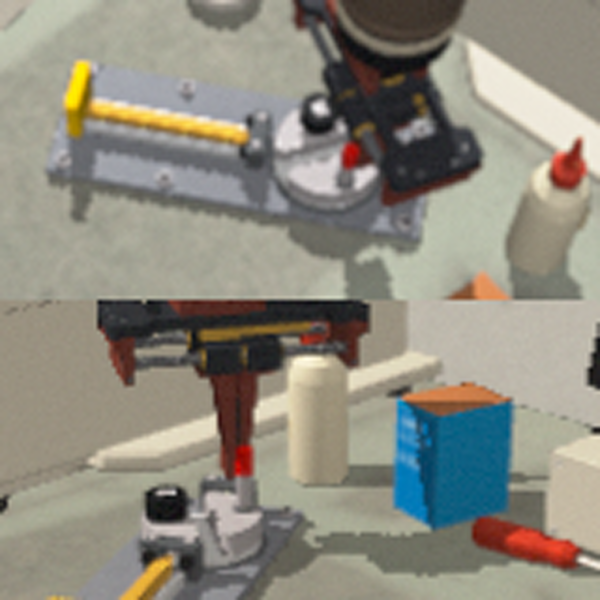

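View pics/w4.png

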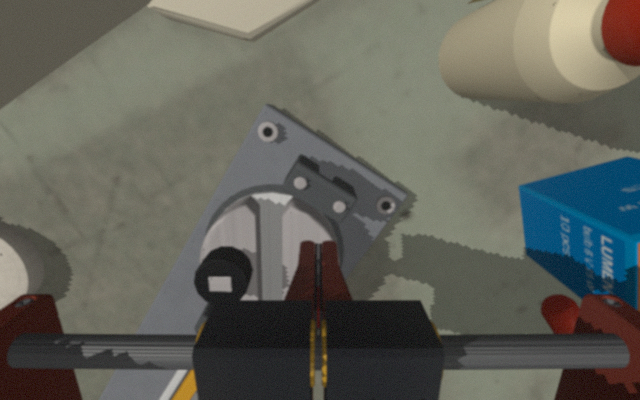

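The disc has turned with the pin; the slot (near x=268 in the wrist view) still lies about 30° off the plate's edge. Next I'll fit the angle.

```bash
python3 - <<'E'
import cv2
a=cv2.imread("pics/w4.png")[90:310,180:420];cv2.imwrite("pics/w4a.png",cv2.resize(a,None,fx=3.3,fy=2.7*1.2222,interpolation=cv2.INTER_CUBIC)[:600])
E
```

```text
(no output)
```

View pics/w4a.png

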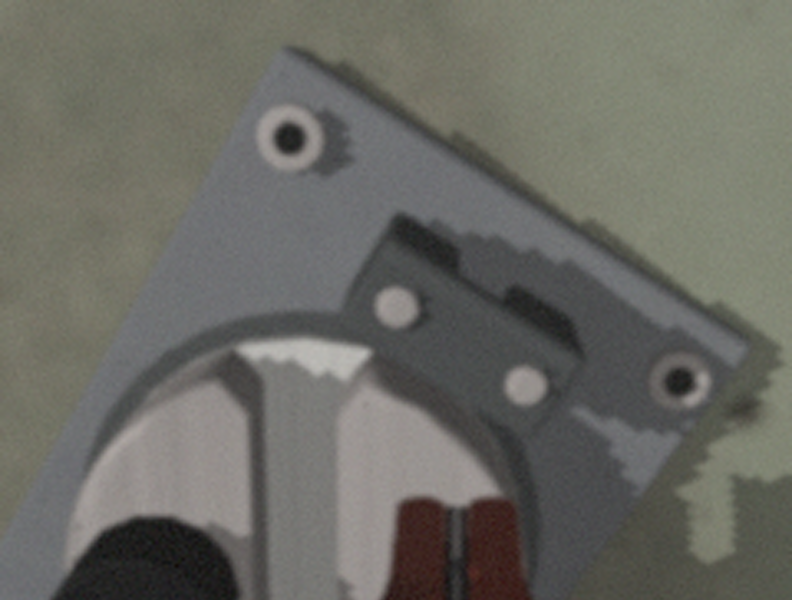

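Emit:
move_arm --rot '[[0,0,0],[0,0,0],[0,0,0],[0,0,0],[0,0,0],[0,0,0],[0,0,0]]' --xyz '[[-0.003,0,0],[-0.006,0,0],[-0.009,0,0],[-0.012,0,0],[-0.0145,0,0],[-0.0155,0,0],[-0.0155,0,0]]' --jaw '[0,0,0,0,0,0,0]'

```text
clock: 7.42
eef_pos: [0.6472, -0.0032, 0.0653]
tcp_rot: [-2.712, -1.582, 0.001]
ft_force: [-1.0, 5.1, 1.9]
finger_gap: 0.005
```

```bash
python3 look.py w5; python3 - <<'E'
import cv2
a=cv2.imread("pics/w5.png")[70:310,160:400];cv2.imwrite("pics/w5a.png",cv2.resize(a,None,fx=2.5,fy=2.5,interpolation=cv2.INTER_CUBIC))
E
```

```text
7.425 [ 0.6471821  -0.00315252  0.06530095] [-2.71174470e+00 -1.58184929e+00  1.41256889e-03] [-1.01383658  5.13178229  1.89294907] 0.005300234544656491 [-0.56  0.75  0.75  1.72 -0.62  0.92 -0.07]
```

View pics/w5a.png

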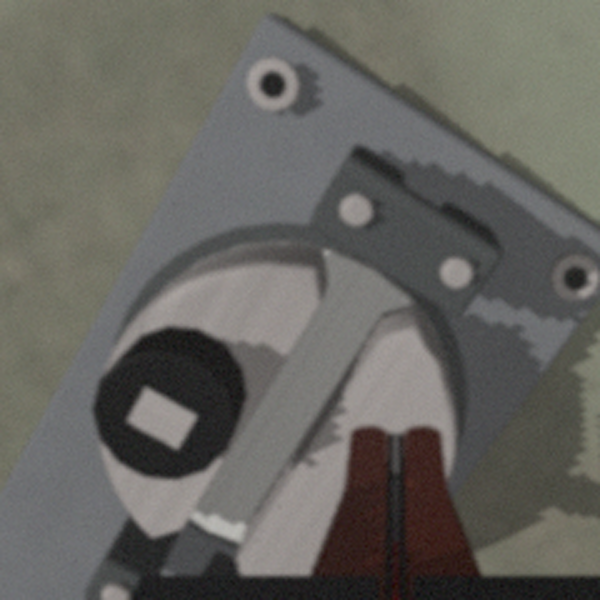

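```bash
python3 - <<'E'
from fitw import *
import pickle
T=T_wrist(*pickle.load(open("pics/w5.pkl","rb")));c=crop(160,70,2.5)
def d(p,q,z,add=0):
    a=ray("wrist",c(*p),z,T);b=ray("wrist",c(*q),z,T);v=a-b;print(np.degrees(np.arctan2(v[1],v[0])).round(1)+add,np.linalg.norm(v).round(4),a.round(4))
print("slot L");d((325,285),(199,515),.031)
print("slot R");d((372,352),(243,575),.031)
print("plate L");d((270,15),(0,490),.008)
print("bolts");d((356,211),(455,272),.038,-90)
print("plate end");d((270,15),(600,222),.008,-90)
print("bolts2");d((273,84),(577,277),.01,-90)
b=[("spec",c(170,403)),("cmp",c(268,14))]
v=fit("w5",[("spec",c(162,418))],np.array([0.1]),fixed=[.6214,.0097,-1.077])
print(v)
E
```

```text
slot L
31.5 0.0651 [0.6503 0.0361 0.031 ]
slot R
31.6 0.0663 [0.6515 0.0176 0.031 ]
plate L
27.5 0.1424 [0.6669 0.0916 0.008 ]
bolts
28.5 0.0242 [0.6653 0.0477 0.038 ]
plate end
29.299999999999997 0.0905 [0.6669 0.0916 0.008 ]
bolts2
28.400000000000006 0.085 [0.6599 0.0784 0.01  ]Traceback (most recent call last):
  File "<stdin>", line 13, in <module>
  File "fitw.py", line 9, in fit
    s=least_squares(res,v0,loss="soft_l1",x_scale=np.where(np.abs(v0)>.3,.3,.05))
    return func(*args, **kwargs)
    vector_fun = VectorFunction(
        fun_wrapped,
    ...<6 lines>...
        workers=workers
    )
    self._update_fun()
    ~~~~~~~~~~~~~~~~^^
    self.f = self.fun_wrapped(xp_copy(self.x))
             ~~~~~~~~~~~~~~~~^^^^^^^^^^^^^^^^^
    return np.atleast_1d(self.fun(x))
                         ~~~~~~~~^^^
    return self.f(x, *self.args, **self.kwargs)
           ~~~~~~^^^^^^^^^^^^^^^^^^^^^^^^^^^^^^
  File "fitw.py", line 8, in res
    m=model(full(v));return np.concatenate([projc(p,T,m[k])[0]-uv for k,uv in obs])
  File "h.py", line 13, in model
    bx,by,yaw,a,s=v
    ^^^^^^^^^^^^^
ValueError: not enough values to unpack (expected 5, got 4)
```

Slot at 31.5° against the base at about 28.4°, so 0.055 rad (about 1.5 mm) remains. I'll nudge that, then back off and climb for a clear check.

Emit:
move_arm --rot '[[0,0,0],[0,0,0],[0,0,0],[0,0,0],[0,0,0],[0,0,0],[0,0,0],[0,0,0],[0,0,0]]' --xyz '[[-0.0008,0,0],[-0.0016,0,0],[-0.0016,0,0],[-0.0016,0,0],[0.01,0,0],[0.02,0,-0.02],[0.02,0,-0.06],[0.02,0,-0.1],[0.02,0,-0.1]]' --jaw '[0,0,0,0,0,0,0,0,0]'

```text
clock: 8.6
eef_pos: [0.66, 0.0122, 0.1689]
tcp_rot: [2.711, 1.58, 0.007]
ft_force: [0.4, 0.2, -0.1]
finger_gap: 0.007
```

```bash
python3 look.py w6; python3 - <<'E'
import cv2
a=cv2.imread("pics/w6.png")[100:310,180:420];cv2.imwrite("pics/w6a.png",cv2.resize(a,None,fx=2.8,fy=2.8,interpolation=cv2.INTER_CUBIC))
E
```

```text
8.6 [0.66000059 0.01224475 0.16892398] [2.71132252 1.5795521  0.00690219] [ 0.38125441  0.21389923 -0.13527131] 0.006599400591652164 [-0.63  0.65  0.83  1.62 -0.53  1.1  -0.17]
```

View pics/w6a.png

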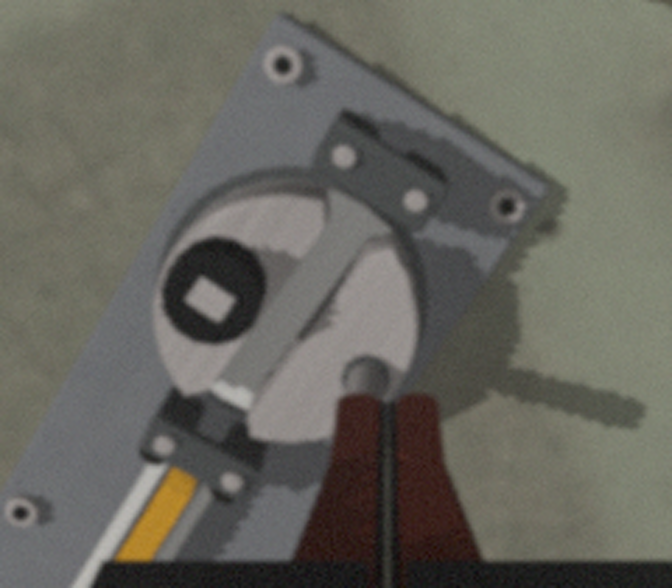

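```bash
python3 - <<'E'
import cv2
a=cv2.imread("pics/w6.png")[155:260,230:330];cv2.imwrite("pics/w6b.png",cv2.resize(a,None,fx=5.7,fy=5.7,interpolation=cv2.INTER_CUBIC))
E
```

```text
(no output)
```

View pics/w6b.png

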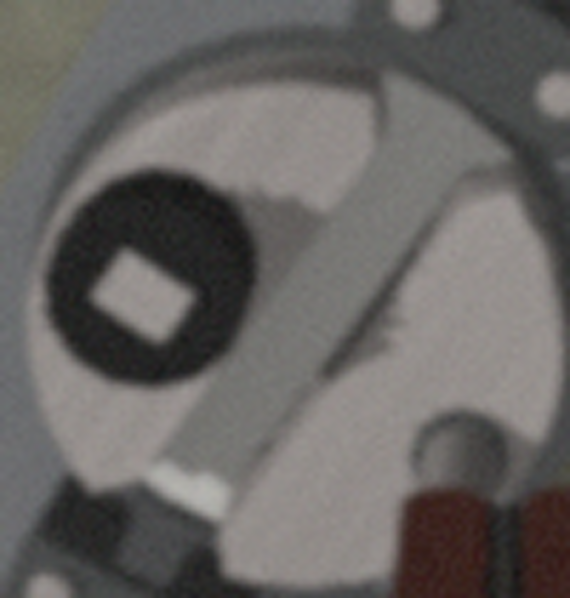

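```bash
python3 - <<'E'
from fitw import *
import pickle
T=T_wrist(*pickle.load(open("pics/w6.pkl","rb")));c=crop(180,100,2.8);e=crop(230,155,5.7)
def d(p,q,z,c=c):
    a=ray("wrist",c(*p),z,T);b=ray("wrist",c(*q),z,T);v=a-b;print(np.degrees(np.arctan2(v[1],v[0])).round(2),np.linalg.norm(v).round(4),a.round(4),b.round(4))
print("bolts");d((379,178.5),(198,462.5),.038)
print("keeper x");d((415,200),(343,157),.038)
print("guide x");d((232,481),(164,444),.038)
print("plate bolts");d((283,65),(21,512),.01)
print("slot L");d((376,150),(165,462),.031,e)
print("slot R");d((455,205),(240,500),.031,e)
E
```

```text
bolts
28.26 0.1098 [0.6711 0.0371 0.038 ] [ 0.5744 -0.0148  0.038 ]
keeper x
-60.81 0.0247 [0.6772 0.0263 0.038 ] [0.6651 0.0478 0.038 ]
guide x
-61.85 0.025 [ 0.5804 -0.0259  0.038 ] [ 0.5686 -0.0039  0.038 ]
plate bolts
28.2 0.1869 [0.66   0.0781 0.01  ] [ 0.4952 -0.0103  0.01  ]
slot L
26.44 0.0612 [0.6484 0.0309 0.031 ] [0.5936 0.0037 0.031 ]
slot R
25.18 0.0596 [0.6544 0.0176 0.031 ] [ 0.6005 -0.0077  0.031 ]
```

```bash
python3 - <<'E'
from fitw import *
import pickle
T=T_wrist(*pickle.load(open("pics/w6.pkl","rb")));e=crop(230,155,5.7)
ax=np.array([.6218,.0106,0]);yaw=np.radians(-61.74)
s=ray("wrist",e(152,278),.049,T)-ax;print("spec r",np.hypot(*s[:2]),"ang",np.degrees(np.arctan2(-s[1],-s[0])-yaw))
dr=np.array([-np.sin(yaw),np.cos(yaw),0])
for nm,y,z in(("above",-.245,.165),("down",-.245,.0445),("contact",-.198-.010,.0445),("home",-.091,.0445)):
    t=ax+dr*y;t[2]=z;print(nm,t.round(4),rel(t,28.26))
E
```

```text
spec r 0.024632525791920924 ang -10.058012577791203
above [ 0.406  -0.1054  0.165 ] (array([ 0.1, -0.1, 32.2]), array([-0.2275, -0.1618,  0.0013]))
down [ 0.406  -0.1054  0.0445] (array([ 0.1, -0.1, 32.2]), array([-0.2276, -0.1621,  0.1218]))
contact [ 0.4386 -0.0879  0.0445] (array([ 0.1, -0.1, 32.2]), array([-0.1963, -0.1424,  0.1219]))
home [ 0.5416 -0.0325  0.0445] (array([ 0.1, -0.1, 32.2]), array([-0.0973, -0.08  ,  0.1221]))
```

The slot edges say about -0.04 rad, but the specimen outline says more. I'll move back towards the bar's tail and stop for an unobstructed view of the disc.

Emit:
move_arm --rot '[[0,0,8],[0,0,16],[0,0,24],[0,0,32],[0,0,32],[0,0,32],[0,0,32]]' --xyz '[[-0.03,-0.02,-0.02],[-0.06,-0.04,-0.04],[-0.09,-0.06,-0.04],[-0.12,-0.085,-0.04],[-0.14,-0.1,-0.04],[-0.14,-0.1,-0.04],[-0.14,-0.1,-0.04]]' --jaw '[0,0,0,0,0,0,0]'

```text
clock: 9.52
eef_pos: [0.5027, -0.0586, 0.2053]
tcp_rot: [3.044, 0.775, -0.0]
ft_force: [-0.5, -0.8, 0.1]
finger_gap: 0.003
```

```bash
python3 look.py w7; python3 - <<'E'
import cv2
a=cv2.imread("pics/w7.png")[60:240,240:400];cv2.imwrite("pics/w7a.png",cv2.resize(a,None,fx=3.3,fy=3.3,interpolation=cv2.INTER_CUBIC))
E
```

```text
9.525 [ 0.50270557 -0.05858009  0.2053469 ] [ 3.04413755e+00  7.74590286e-01 -9.98515832e-05] [-0.45153517 -0.77918714  0.05900647] 0.003438809459959381 [-0.85  0.41  1.15  1.97 -0.44  1.04 -0.58]
```

View pics/w7.png

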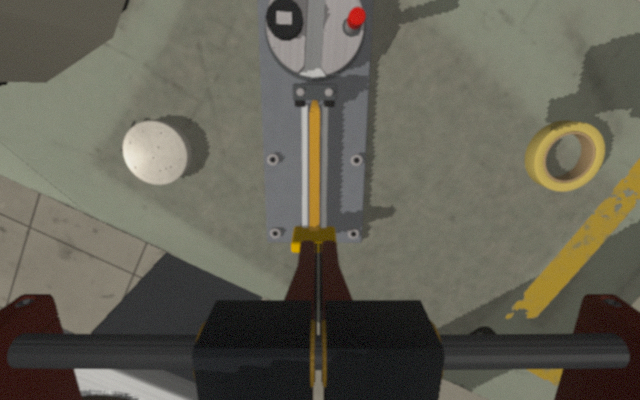

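View pics/w7a.png

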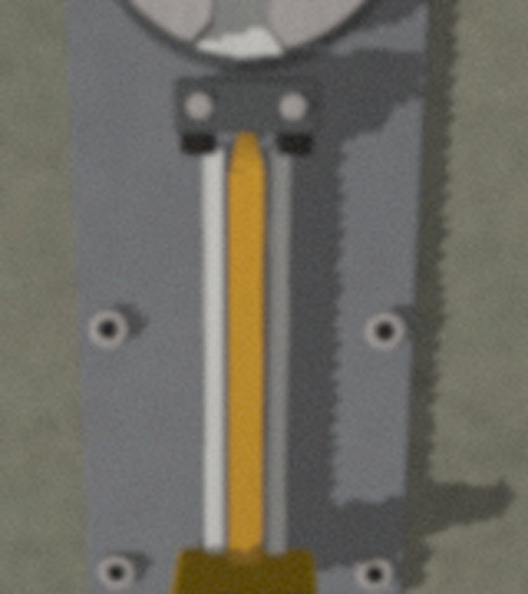

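The bar is straight up the picture, with the pin at (356,17) and the specimen at (285,19). I'll enlarge the disc.

```bash
python3 - <<'E'
import cv2
a=cv2.imread("pics/w7.png")[0:110,250:380];cv2.imwrite("pics/w7b.png",cv2.resize(a,None,fx=5.4,fy=5.4,interpolation=cv2.INTER_CUBIC))
E
```

```text
(no output)
```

View pics/w7b.png

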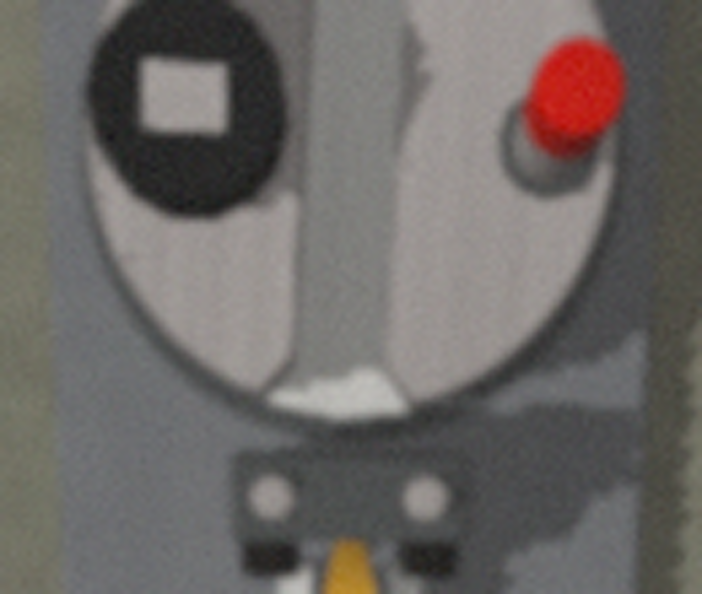

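```bash
python3 - <<'E'
from fitw import *
import pickle
T=T_wrist(*pickle.load(open("pics/w7.pkl","rb")));e=crop(250,0,5.4)
def d(n,p,q,z):
    a=ray("wrist",e(*p),z,T);b=ray("wrist",e(*q),z,T);v=a-b;print(n,np.degrees(np.arctan2(v[1],v[0])).round(2),np.linalg.norm(v).round(4))
d("slotL",(314,0),(294,350),.031);d("slotR",(409,80),(388,350),.031)
d("plL",(40,0),(62,594),.008);d("plR",(665,0),(640,594),.008)
P=ray("wrist",e(582,87),.076,T);S=ray("wrist",e(185,97),.049,T);v=P-S
print("spec->pin",np.hypot(*v[:2]),np.degrees(np.arctan2(v[1],v[0]))+90,P,S)
d("guide bolts",(426,498),(271,497),.038)
E
```

```text
slotL 24.47 0.0506
slotR 24.05 0.0395
plL 28.06 0.0951
plR 28.57 0.0952
spec->pin 0.05566642361191285 24.88699575398573 [ 0.63482999 -0.01829818  0.076     ] [0.61140389 0.03219903 0.049     ]
guide bolts -61.74 0.025
```

Three cues agree: slot about 24.5° against base 28.3°, so the disc is at about -0.065 rad, inside the 0.1 capture range. I'll go behind the end plate and push gently, watching the force at the nose.

```bash
python3 - <<'E'
from fitw import *
ax=np.array([.6218,.0106,0]);yaw=np.radians(-61.74);dr=np.array([-np.sin(yaw),np.cos(yaw),0])
for nm,y,z in(("above",-.245,.14),("down",-.245,.0445),("contact",-.198-.010,.0445),("home",-.091,.0445)):
    t=ax+dr*y;t[2]=z;print(nm,t.round(4),rel(t,28.26))
E
```

```text
above [ 0.406  -0.1054  0.14  ] (array([0. , 0. , 0.3]), array([-0.1074, -0.0053,  0.0654]))
down [ 0.406  -0.1054  0.0445] (array([0. , 0. , 0.3]), array([-0.1074, -0.0053,  0.1609]))
contact [ 0.4386 -0.0879  0.0445] (array([0. , 0. , 0.3]), array([-0.0704, -0.0052,  0.1609]))
home [ 0.5416 -0.0325  0.0445] (array([0. , 0. , 0.3]), array([ 0.0466, -0.0045,  0.1609]))
```

Emit:
move_arm --rot '[[0,0,0],[0,0,0],[0,0,0],[0,0,0],[0,0,0],[0,0,0],[0,0,0],[0,0,0]]' --xyz '[[-0.04,-0.002,0],[-0.08,-0.004,0.03],[-0.107,-0.005,0.065],[-0.107,-0.005,0.1],[-0.107,-0.005,0.13],[-0.107,-0.005,0.15],[-0.107,-0.005,0.161],[-0.107,-0.005,0.161]]' --jaw '[0,0,0,0,0,0,0,0]'

```text
clock: 10.58
eef_pos: [0.4056, -0.1061, 0.0442]
tcp_rot: [3.045, 0.773, -0.002]
ft_force: [-0.3, -0.3, 0.5]
finger_gap: 0.005
```

```bash
python3 look.py w8; python3 - <<'E'
from h import *
a=r.snapshot("side")[150:230,240:400,::-1]
b=r.snapshot("scene")[180:260,210:370,::-1]
cv2.imwrite("pics/s8.png",cv2.resize(np.vstack([a,b]),None,fx=3.75,fy=3.75,interpolation=cv2.INTER_CUBIC))
E
```

```text
10.575 [ 0.40562209 -0.10614028  0.04421676] [ 3.04478461e+00  7.72775441e-01 -1.87046182e-03] [-0.30766663 -0.30498695  0.52524706] 0.0050722369843888985 [-0.55  0.51  0.87  2.29 -0.69  0.62 -0.22]
```

View pics/s8.png

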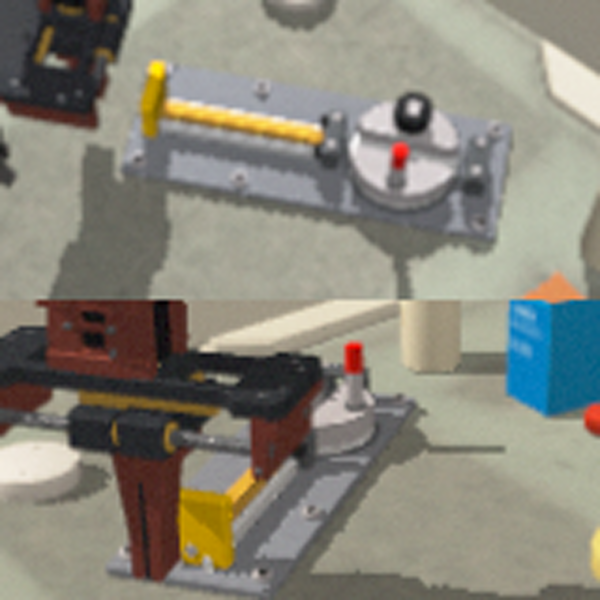

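View pics/w8.png

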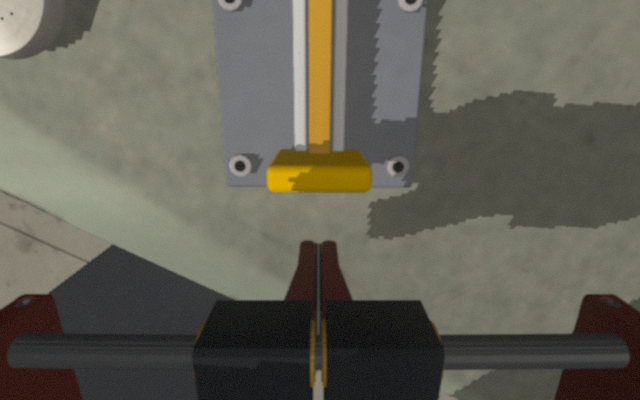

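The fingers are centred on the plate (x=318 against 319), about 35 mm behind it. I'll push past the nose-entry point first.

Emit:
move_arm --rot '[[0,0,0],[0,0,0],[0,0,0],[0,0,0],[0,0,0],[0,0,0],[0,0,0],[0,0,0],[0,0,0],[0,0,0],[0,0,0],[0,0,0]]' --xyz '[[0.015,0,0],[0.028,0,0],[0.034,0,0],[0.037,0,0],[0.04,0,0],[0.043,0,0],[0.046,0,0],[0.049,0,0],[0.052,0,0],[0.055,0,0],[0.058,0,0],[0.058,0,0]]' --jaw '[0,0,0,0,0,0,0,0,0,0,0,0]'

```text
clock: 12.22
eef_pos: [0.457, -0.078, 0.0447]
tcp_rot: [3.045, 0.774, 0.001]
ft_force: [0.4, -0.3, 0.9]
finger_gap: 0.007
```

```bash
python3 look.py w9; python3 - <<'E'
from h import *
a=r.snapshot("side")[150:230,240:400,::-1]
b=cv2.imread("pics/w9.png")[60:140,240:400]
cv2.imwrite("pics/s9.png",cv2.resize(np.vstack([a,b]),None,fx=3.75,fy=3.75,interpolation=cv2.INTER_CUBIC))
E
```

```text
12.225 [ 0.45698124 -0.07795766  0.0446813 ] [3.04483523e+00 7.73588752e-01 8.16648511e-04] [ 0.40762871 -0.28553137  0.94145913] 0.006789530128987003 [-0.59  0.57  0.86  2.19 -0.71  0.68 -0.31]
```

View pics/s9.png

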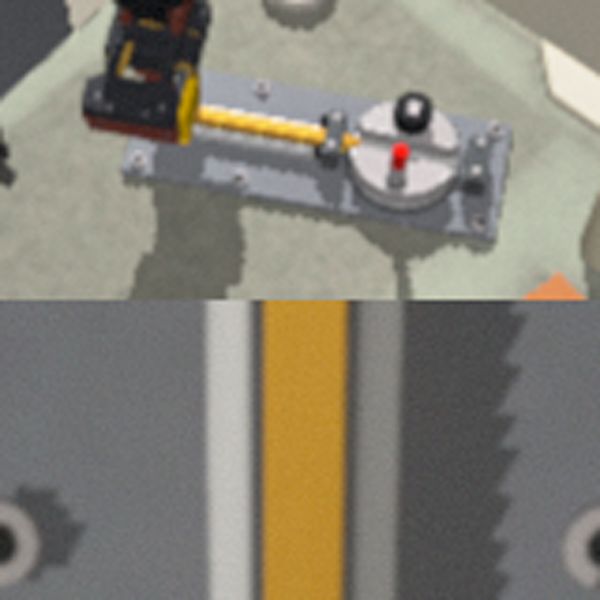

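View pics/w9.png

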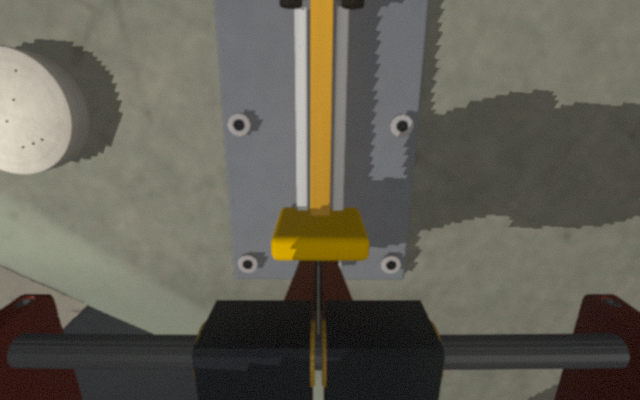

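Contact is clean and the nose is at the slot mouth; force is about 1 N. I'll continue in a short stretch and check the force.

Emit:
move_arm --rot '[[0,0,0],[0,0,0],[0,0,0],[0,0,0],[0,0,0]]' --xyz '[[0.003,0,0],[0.006,0,0],[0.009,0,0],[0.012,0,0],[0.015,0,0]]' --jaw '[0,0,0,0,0]'

```text
clock: 12.95
eef_pos: [0.47, -0.071, 0.0447]
tcp_rot: [3.045, 0.773, 0.0]
ft_force: [-1.4, -1.2, 0.9]
finger_gap: 0.003
```

```bash
python3 - <<'E'
from h import *
a=r.snapshot("side")[150:230,240:400,::-1]
cv2.imwrite("pics/s10.png",cv2.resize(a,None,fx=4.5,fy=4.5,interpolation=cv2.INTER_CUBIC))
E
```

```text
(no output)
```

View pics/s10.png

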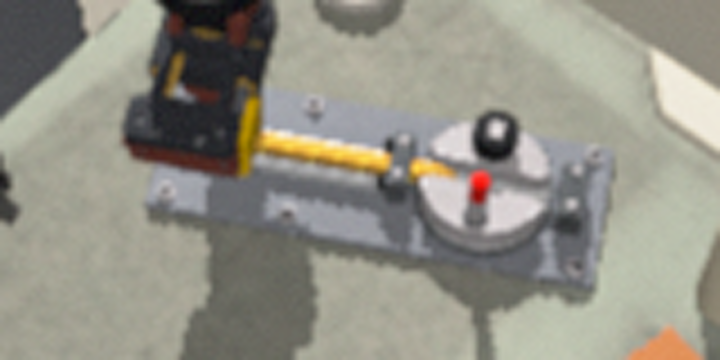

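The nose is in the slot with about 2 N. Now most of the stroke.

Emit:
move_arm --rot '[[0,0,0],[0,0,0],[0,0,0],[0,0,0],[0,0,0],[0,0,0],[0,0,0],[0,0,0],[0,0,0],[0,0,0],[0,0,0],[0,0,0],[0,0,0],[0,0,0]]' --xyz '[[0.005,0,0],[0.011,0,0],[0.017,0,0],[0.023,0,0],[0.029,0,0],[0.035,0,0],[0.041,0,0],[0.047,0,0],[0.053,0,0],[0.059,0,0],[0.065,0,0],[0.07,0,0],[0.072,0,0],[0.072,0,0]]' --jaw '[0,0,0,0,0,0,0,0,0,0,0,0,0,0]'

```text
clock: 14.75
eef_pos: [0.5332, -0.0362, 0.0446]
tcp_rot: [-3.044, -0.774, -0.0]
ft_force: [0.1, -0.2, -0.6]
finger_gap: 0.005
```

```bash
python3 look.py w11; python3 - <<'E'
from h import *
a=r.snapshot("side")[150:230,240:400,::-1]
cv2.imwrite("pics/s11.png",cv2.resize(a,None,fx=4.5,fy=4.5,interpolation=cv2.INTER_CUBIC))
E
```

```text
14.75 [ 0.53318475 -0.03623528  0.04462536] [-3.04439613e+00 -7.73587600e-01 -4.30846009e-04] [ 0.14520354 -0.15500523 -0.56650255] 0.005137192012564376 [-0.64  0.66  0.85  2.03 -0.72  0.78 -0.42]
```

View pics/s11.png

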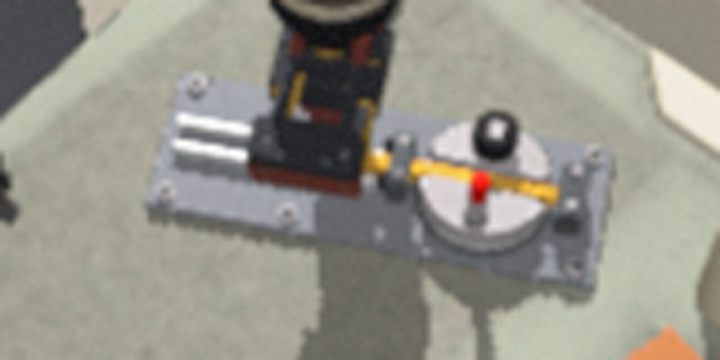

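View pics/w11.png

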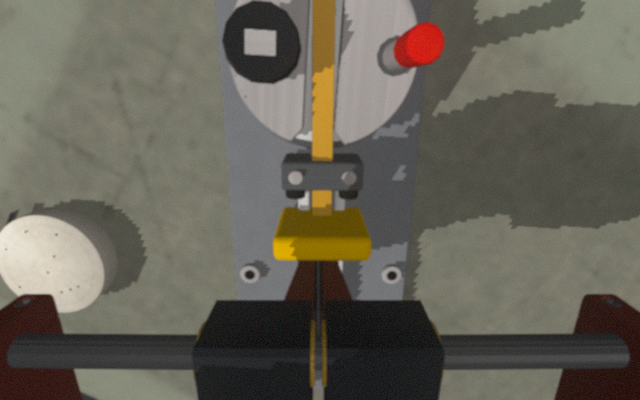

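The bar runs through the slot towards the keeper; the black buffers near (297,195) and (348,195) still have a gap to the plate. About 9 mm remain.

Emit:
move_arm --rot '[[0,0,0],[0,0,0],[0,0,0],[0,0,0],[0,0,0],[0,0,0]]' --xyz '[[0.002,0,0],[0.004,0,0],[0.006,0,0],[0.0075,0,0],[0.0085,0,0],[0.0085,0,0]]' --jaw '[0,0,0,0,0,0]'

```text
clock: 15.6
eef_pos: [0.5406, -0.0325, 0.0446]
tcp_rot: [3.045, 0.773, 0.0]
ft_force: [-0.8, -0.7, -0.4]
finger_gap: 0.005
```

```bash
python3 look.py w12; python3 - <<'E'
import cv2
a=cv2.imread("pics/w12.png")[120:280,240:400];cv2.imwrite("pics/w12a.png",cv2.resize(a,None,fx=3.6,fy=3.6,interpolation=cv2.INTER_CUBIC))
E
```

```text
15.6 [ 0.54058087 -0.03251666  0.04459297] [3.04491015e+00 7.73315797e-01 2.41780635e-04] [-0.79257243 -0.69521674 -0.41582928] 0.005264376468932733 [-0.64  0.67  0.84  2.01 -0.72  0.79 -0.43]
```

View pics/w12a.png

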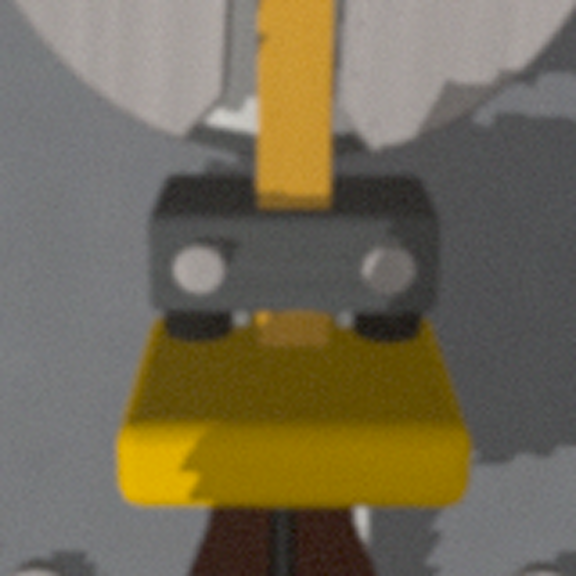

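Buffers are nearly touching, with no force rise yet. I'll continue in 1 mm steps until the force rises.

Emit:
move_arm --rot '[[0,0,0],[0,0,0],[0,0,0],[0,0,0]]' --xyz '[[0.001,0,0],[0.002,0,0],[0.002,0,0],[0.002,0,0]]' --jaw '[0,0,0,0]'

```text
clock: 16.15
eef_pos: [0.5421, -0.0318, 0.0446]
tcp_rot: [3.045, 0.773, -0.0]
ft_force: [-2.9, -0.9, 0.7]
finger_gap: 0.003
```

Emit:
move_arm --rot '[[0,0,0],[0,0,0],[0,0,0]]' --xyz '[[0.001,0,0],[0.0015,0,0],[0.0015,0,0]]' --jaw '[0,0,0]'

```text
clock: 16.52
eef_pos: [0.5429, -0.0314, 0.0446]
tcp_rot: [-3.045, -0.772, 0.002]
ft_force: [-4.7, -2.0, 3.3]
finger_gap: 0.002
```

Emit:
move_arm --rot '[[0,0,0],[0,0,0],[0,0,0]]' --xyz '[[0.001,0,0],[0.0015,0,0],[0.0015,0,0]]' --jaw '[0,0,0]'

```text
clock: 16.9
eef_pos: [0.5436, -0.031, 0.0446]
tcp_rot: [-3.045, -0.772, 0.003]
ft_force: [-6.6, -2.3, 5.8]
finger_gap: 0.002
```

```bash
python3 look.py w13; python3 - <<'E'
import cv2
a=cv2.imread("pics/w13.png")[120:280,240:400];cv2.imwrite("pics/w13a.png",cv2.resize(a,None,fx=3.6,fy=3.6,interpolation=cv2.INTER_CUBIC))
E
```

```text
16.9 [ 0.543611   -0.03099925  0.04458169] [-3.04507328 -0.77171101  0.00323276] [-6.64510007 -2.34769088  5.83070844] 0.001986340655879742 [-0.64  0.68  0.84  2.   -0.72  0.79 -0.44]
```

View pics/w13a.png

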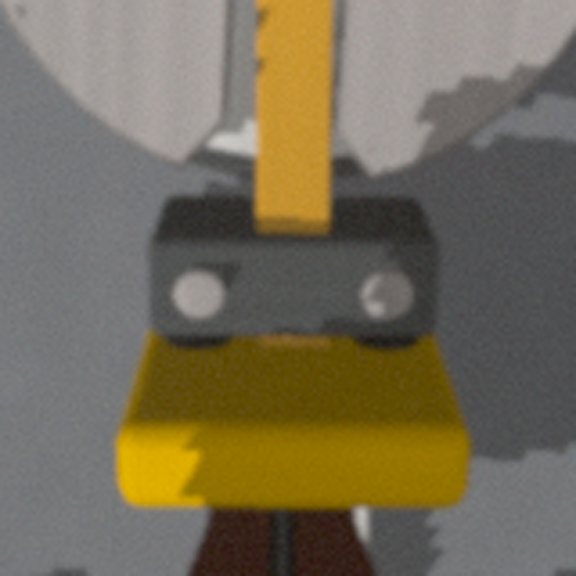

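```bash
python3 - <<'E'
from fitw import *
import pickle
def meas(n,pts,e):
    T=T_wrist(*pickle.load(open(f"pics/{n}.pkl","rb")));yaw=np.radians(-61.74);dr=np.array([-np.sin(yaw),np.cos(yaw),0])
    g=np.mean([ray("wrist",e(*p),.038,T)@dr for p in pts["bolts"]])
    f=np.mean([ray("wrist",e(*p),.055,T)@dr for p in pts["front"]]);b=np.mean([ray("wrist",e(*p),.055,T)@dr for p in pts["rear"]])
    print(n,"thick",f-b,"face rel axis (guide bolts=-.055)",b-g-.055,"tcp->face",b-pickle.load(open(f"pics/{n}.pkl","rb"))[0]@dr, "tcp rel guide",pickle.load(open(f"pics/{n}.pkl","rb"))[0]@dr-g-.055)
e=crop(240,120,3.6)
meas("w12",dict(bolts=[(200,270),(388,270)],front=[(200,428),(390,428)],rear=[(200,504),(390,504)]),e)
meas("w13",dict(bolts=[(200,296),(388,296)],front=[(200,428),(390,428)],rear=[(200,505),(390,505)]),e)
E
```

```text
w12 thick 0.010199449494233848 face rel axis (guide bolts=-.055) -0.07996329396882557 tcp->face 0.012301024631847124 tcp rel guide -0.09226431860067269
w13 thick 0.010343464705188543 face rel axis (guide bolts=-.055) -0.07651839734754967 tcp->face 0.012204326259640241 tcp rel guide -0.08872272360718991
```

Plate is on the buffers with about 7 N. One last small step to about 9–10 N seats it, then I'll back off, rise and look.

Emit:
move_arm --rot '[[0,0,0],[0,0,0],[0,0,0]]' --xyz '[[0.001,0,0],[0.0015,0,0],[0.0015,0,0]]' --jaw '[0,0,0]'

```text
clock: 17.32
eef_pos: [0.5443, -0.0306, 0.0446]
tcp_rot: [-3.045, -0.771, 0.005]
ft_force: [-8.8, -2.9, 7.5]
finger_gap: 0.002
```

Emit:
move_arm --rot '[[0,0,0],[0,0,0],[0,0,0],[0,0,0],[0,0,0],[0,0,0],[0,0,0],[0,0,0],[0,0,0]]' --xyz '[[-0.003,0,0],[-0.01,0,0],[-0.025,0,0],[-0.04,0,-0.02],[-0.05,0,-0.06],[-0.05,0,-0.1],[-0.05,0,-0.15],[-0.05,0,-0.17],[-0.05,0,-0.17]]' --jaw '[0,0,0,0,0,0,0,0,0]'

```text
clock: 18.45
eef_pos: [0.5027, -0.0535, 0.2156]
tcp_rot: [-3.044, -0.773, -0.005]
ft_force: [0.3, -0.6, -0.0]
finger_gap: 0.007
```

```bash
python3 look.py w14; python3 - <<'E'
from h import *
a=cv2.imread("pics/w14.png")[0:210,220:420];cv2.imwrite("pics/w14a.png",cv2.resize(a,None,fx=2.8,fy=2.8,interpolation=cv2.INTER_CUBIC))
cv2.imwrite("pics/side14.png",r.snapshot("side")[:,:,::-1])
E
```

```text
18.45 [ 0.50268711 -0.05346817  0.21563744] [-3.04401708 -0.77338066 -0.0053624 ] [ 0.30069997 -0.59107191 -0.01335823] 0.007234953487277045 [-0.87  0.39  1.15  1.96 -0.41  1.05 -0.62]
```

View pics/w14a.png

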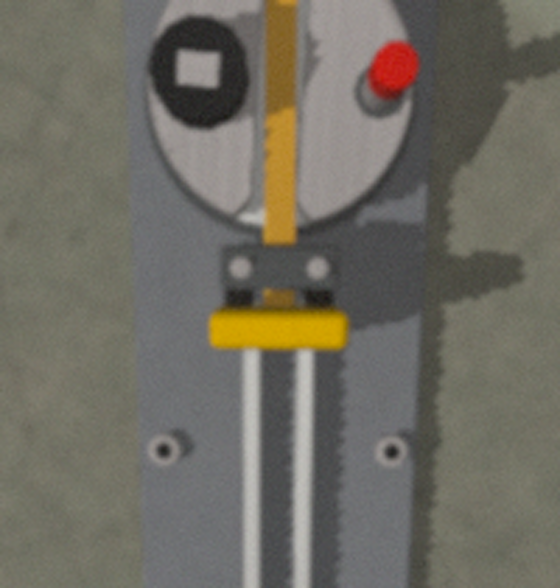

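View pics/side14.png

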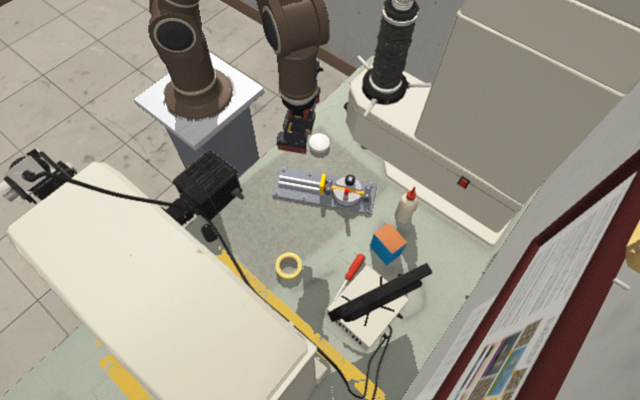

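The plate is against the buffers, the bar runs through the slot, and the bystanders look unmoved. Now to quantify the final bar position and check the keeper end.

```bash
python3 - <<'E'
from fitw import *
import pickle
T=T_wrist(*pickle.load(open("pics/w14.pkl","rb")));e=crop(220,0,2.8);yaw=np.radians(-61.74);dr=np.array([-np.sin(yaw),np.cos(yaw),0])
g=np.mean([ray("wrist",e(*p),.038,T)@dr for p in((239,268),(317,268))])
pb=np.mean([ray("wrist",e(*p),.01,T)@dr for p in((165,450),(392,451))])
for nm,y in(("front",312),("rear",348)):print(nm,ray("wrist",e(278,y),.055,T)@dr-g-.055, ray("wrist",e(278,y),.055,T)@dr-np.array([.6218,.0106,0])@dr)
print("bolts rel",g-np.array([.6218,.0106,0])@dr,pb-g)
a=r.snapshot("side")[165:225,265:385,::-1]
cv2.imwrite("pics/s14.png",cv2.resize(a,None,fx=6,fy=6,interpolation=cv2.INTER_CUBIC))
E
```

```text
front -0.0678986376695333 -0.06834857111659864
rear -0.07886186459737032 -0.07931179804443567
bolts rel -0.055449933447065336 -0.06515200990660402
```

View pics/s14.png

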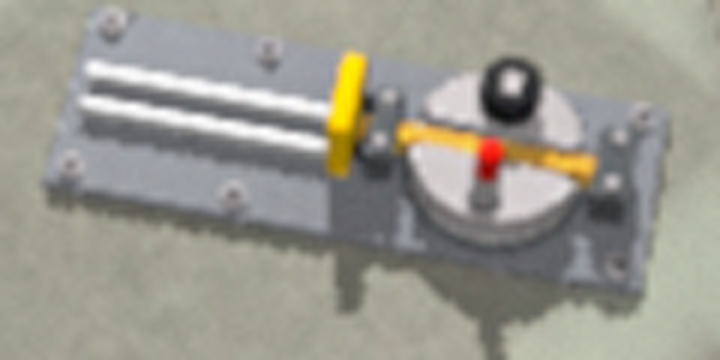

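Face at about -79.5 mm from the axis (home is -80), so the bar is at about 0.125 and inside the keeper. I'll retreat a bit further, then hand in.

Emit:
move_arm --rot '[[0,0,0],[0,0,0],[0,0,0],[0,0,0],[0,0,0]]' --xyz '[[-0.02,0,-0.03],[-0.05,0,-0.06],[-0.08,0,-0.08],[-0.08,0,-0.08],[-0.08,0,-0.08]]' --jaw '[0,0,0,0,0]'

```text
clock: 19.23
eef_pos: [0.4315, -0.0909, 0.2942]
tcp_rot: [-3.041, -0.774, -0.002]
ft_force: [0.6, 0.0, -0.6]
finger_gap: 0.005
```

```bash
python3 - <<'E'
from rig import r
o=r.observe();print(o["clock"],o["eef_pos"],o["ft_force"],abs(o["qd"]).max());print(r.close_job())
E
```

```text
19.225 [ 0.43145812 -0.09088757  0.29417683] [ 0.60693224  0.03473046 -0.64501981] 0.06840082592540267
the job is handed in; nothing more can be done
None
```

The turntable is locked: the bar is through the slot and in the keeper. I handed the job in at about 19 s, with the arm raised clear and touching nothing.

- **Disc:** I pushed the pin clockwise from about 1.13 rad with closed fingertips. It ended slightly past zero, at about -0.065 rad. I left the correction to the tapered nose, which entered with about 2 N and centred the disc.
- **Bar:** I pushed the yellow plate until it sat on the rubber buffers. The last reading before I let go was about 9 N horizontally and 12 N in total.
- **Final checks:** After I let go, the push face measured about 79 to 79.5 mm from the axis. Home is 80 mm, so the bar is at about 0.125 m. The last side view showed the bystanders apparently where they were.
- **Disagreements:** The specimen's outline first suggested -0.17 rad for the disc. A clearer view showed I had misread its top centre, and the slot edges and the pin-specimen line then agreed. Position readings are good to about 2 mm.

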